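Put the samples away after a sizing run

TASK

Put away what the last measuring run left on the grey sheet on the bench: stand one sample vial in each pocket of the vial rack, stand the five-cell cuvette strip in the long bay and the two-cell strip in the short bay of the strip rack, each lined up with its bay, and lay the marker pen lengthwise in the pen tray. Everything ends up on the floor of its own place, strips and vials upright; leave the beaker and the box of lens tissue where they are.

Things in the scene. Friction and masses are not known exactly. Their poses are not given: they have to be found in the camera images.
- vial_a: Sample vial: round glass body 23 mm across up to z 46 mm, black screw cap 20 mm across, 56 mm tall in all, 22 g. Stands upright on the bench (on a thin grey sheet of no height). Origin: centre of its underside; z up its axis; its yaw means nothing. The two vials are alike.
- vial_b: The other sample vial, same size and make: 23 mm across, 56 mm tall with its black cap. Stands upright on the bench (on a thin grey sheet of no height). Origin: centre of its underside; z up its axis.
- long_strip: Long strip of five clear plastic cuvettes moulded side by side: 64 mm long along its y, 13 mm thick along its x, 45 mm tall. Stands upright on the bench (on a thin grey sheet of no height); grip it across the 13 mm. Origin: centre of its underside, z up.
- short_strip: Short strip of two clear plastic cuvettes: 26 mm long along its y, 13 mm thick along its x, 45 mm tall. Stands upright on the bench (on a thin grey sheet of no height); grip it across the 13 mm. Origin: centre of its underside, z up.
- marker: Marker pen, white barrel and black cap, lying flat on the bench (grey sheet): 126 mm long along its y, 16 mm thick along its x, 16 mm high; it does not roll. Origin: centre of its underside, z up.
- vial_rack: Vial rack, fixed to the bench, grey plastic, 52 x 118 mm, long along its y, 18 mm high: two equal square pockets, 38 x 38 mm inside, centred at x 0, y -32 and y +32 mm. Pocket floor 4 mm above the origin, walls 4 mm thick, top of the walls at 18 mm. Origin: centre of its underside, z up.
- strip_rack: Cuvette strip rack, fixed to the bench, grey plastic, 42 x 156 mm, long along its y, 18 mm high: two bays end to end, both 28 mm wide (x) inside. The long bay, 84 mm inside along y, is centred at x 0, y -29 mm; the short bay, 44 mm inside along y, at x 0, y +49 mm. Bay floor 4 mm above the origin, walls 4 mm thick, top of the walls at 18 mm. Origin: centre of its underside, z up.
- pen_tray: Pen tray, fixed to the bench, grey plastic, 40 x 156 mm, long along its y: one trough 32 mm wide (x) and 148 mm long (y) inside, centred on the origin, floor 4 mm above the origin, walls 4 mm thick with their top at 14 mm; the long walls are cut away over the middle 68 mm to make room for fingers. Origin: centre of its underside, z up.
- beaker: Bystander: glass beaker, 52 mm across, 67 mm tall, standing loose behind the work. Origin: centre of its underside. Not to be moved.
- tissue_box: Bystander: flat blue and white box of lens tissue, 40 x 46 x 11 mm, lying loose to the left of the work. Origin: centre of its underside. Not to be moved.
There are look-alikes about, which are no part of the job. Leave any purple look-alike of the long_strip alone.

How it is judged:
By the outcome, as a careful person would: the job done as asked, in the order asked, and still so for the second after the job is handed in, with the robot touching nothing.
It also fails if it takes over 112 s, if anything falls off the work surface, if the arm or the gripper's body presses on something with over 40 N, if the wrist force passes 120 N, or if a joint passes its speed limit or range.

ROBOT

A 6-joint arm with a two-finger parallel gripper is mounted at the origin on a cart in front of the work surface, level with it; the furniture and walls round the work are solid. World frame = base frame: x ahead of the robot, y to its left, z up, the work surface at z = 0. Lengths are in m, angles in degrees, forces in N, time in s.
With the tool pointing down it reaches from about 0.4 to 0.825 m from the base axis. Payload 7 kg.
Tool frame: the origin (TCP) lies on the centre line of the jaws, within the pads' length; the fingertips stand 19 mm ahead of it and the grasp point (between the pads) is the TCP (r.tip_extent is the distance from the TCP to the fingertips, in m); z points along the fingers, y is the line along which they close (so a half turn about z gives the same grasp; the last joint's range is limited). The gripper opens to 88 mm and grips with 3 to 60 N. Pads are 19 mm wide; open, the fingers measure 130 mm over their backs; the gripper's body (78 mm by 193 mm) begins 47 mm behind the grasp point.
Start: joints at [-58.894, 20.546, 0.682, 0, -70.136, -16.507], TCP at [0.17, -0.653, 0.246] pointing down, gripper open.
Joint ranges: [-176.03, 176.03], [-82.01, 121.73], [-58.28, 71.71], [-173.87, 95.51], [-174.79, -0.11], [-173.66, 173.66]. Speed limits (degrees/s): [136.94, 136.94, 172.46, 180, 180, 180].

INTERFACE

Orientations are given as [roll, pitch, yaw] about the fixed x, y, z axes, in that order (R = Rz(yaw) Ry(pitch) Rx(roll)).
In Python, from plant import r gives the robot as it stands. The module is installed in compiled form; this text tells all that it offers.
- The arm moves only by the tool jog_arm, never from a script. Its argument "deltas" is a list that holds one entry, the list of rows, each a list of 5 numbers: the opening, from -1 (shut) to 1 (fully open), then the shift along the world's x, y, z in cm, then the turn about the world's z in rad. In form: [[[claw, dx, dy, dz, turn], ...]]. A call has 1 to 8 rows; each row shifts and turns the commanded pose from where the row before left it; what a row does not reach is not made up. A row lasts 1/8 s, in which the tool goes at most 62.5 mm and 10.7 degrees, less where a joint would pass 70% of its speed; a pose out of reach is approached as far as the arm can. A call with a gripper value outside its range is refused whole. The fingers move at their own pace and stop on an object; "force" is the grip in N (left out, the last holds). Time passes only in rows, so rows that do not move let the fingers close. It gives the time, the measured TCP pose, the force, the opening and the grip force at its end, in the units of the state.
- r.get_state(): the state, without advancing time (a new reading comes with each control period).
- r.capture(name): name is "scene" or "top" or "wrist"; returns the picture (480x640x3 uint8, blue, green, red); there is no depth.
- r.camera_info(name): a dict with "fx", "fy", "cx", "cy" (pixels), "k1" (the pictures are not rectified: a ray, as slopes to the right and down, at radius r is drawn at 1 + k1 r^2 times it, then the intrinsics apply), "view" (4x4, takes a point from world to camera coordinates). Camera axes: x right, y up, looking along -z (the intrinsics and any distortion apply to the point x, -y, -z); pixel columns grow to the right and rows downward; lengths in m; the calibration is good to about 2 mm. A picture is of the moment at which its call begins: read the wrist's pose just before it. camera_info takes no time and is no camera call; for the wrist camera it gives the pose at the moment of the call.
- r.close_job(): hands the job in; it is judged then, once.
The state is a dict: "time_s": time; "joints": joint angles; "qd": joint speeds; "joint_torque": joint torques, N m; "tcp_pos": TCP position; "eef_rot": TCP orientation; "contact_force": force on the tool from outside, world axes, zero at the start; "moment": the same for the moment, N m; "gripper_width": finger opening in m; "gripper_force": force on a finger pad.
Only numpy, scipy, OpenCV 4.12 (cv2) and the standard library are available. Lean on these libraries where they do the work, as an engineer would, in place of code of your own. Each camera call takes 0.05 s, during which the arm holds its last target. There are 200 camera calls.

## Working session

There is one attempt and no reset: what is moved stays moved. The work goes in short steps, Python scripts to look and compute and a tool call to move; the robot and the scene stay as the last step left them, time stands still between calls to the robot, and variables do not carry over. Pictures are saved under pics/ and viewed, at most 14 in all, crops included, and the job is handed in when it is done.

Besides the shell and the picture viewer there is one more tool, called after ">>>" in YAML: its name, and indented under it one key for each argument. jog_arm: Moves the arm, as the interface text tells. Its arguments: {"type":"object","properties":{"deltas":{"type":"array"},"force":{"type":"number"}},"required":["deltas"]}

```bash
mkdir -p pics; python3 - <<'E'
from plant import r
import cv2
for n in ("scene","top"):
    cv2.imwrite(f"pics/{n}0.png",r.capture(n)); i=r.camera_info(n); print(n,{k:(v if k!='view' else [list(map(lambda t:round(float(t),4),q)) for q in v]) for k,v in i.items()})
print(r.get_state())
E
```

```text
scene {'fx': 530.805263593833, 'fy': 530.805263593833, 'cx': 315.424875286983, 'cy': 236.6276098820681, 'k1': -0.06206480591368865, 'view': [[-0.5197, -0.8543, -0.0013, 0.4132], [0.4726, -0.2888, 0.8326, -0.217], [-0.7117, 0.4321, 0.5538, -0.8282], [0.0, 0.0, 0.0, 1.0]]}
top {'fx': 540.7425575665804, 'fy': 540.7425575665804, 'cx': 319.0245656394644, 'cy': 242.22394127186607, 'k1': -0.03622977418275883, 'view': [[-0.0168, -0.9998, 0.0137, 0.1755], [0.9995, -0.0164, 0.0285, -0.4786], [-0.0283, 0.0142, 0.9995, -1.0706], [0.0, 0.0, 0.0, 1.0]]}
{'time_s': 0.1, 'joints': array([-5.88919641e+01,  2.05869275e+01,  6.39344291e-01, -1.75241457e-02,
       -7.01349615e+01, -1.65064131e+01]), 'qd': array([-0.08151905, -0.02926773,  0.13009074,  0.06460046,  0.0728316 ,
       -0.08070984]), 'joint_torque': array([-6.92234153e-04, -5.84165668e+01,  2.93750417e+01,  7.01552331e+00,
        1.01572357e-02, -7.09956612e-05]), 'tcp_pos': array([ 0.17003582, -0.65281765,  0.24472401]), 'eef_rot': array([ 1.79916176e+02, -7.65913438e-03, -1.65404338e+02]), 'contact_force': array([ 0.37217538, -1.25782864, -0.39525334]), 'moment': array([-0.05062062,  0.01779995, -0.0655417 ]), 'gripper_force': 0.0, 'gripper_width': 0.08812981027687228}
```

View pics/top0.png

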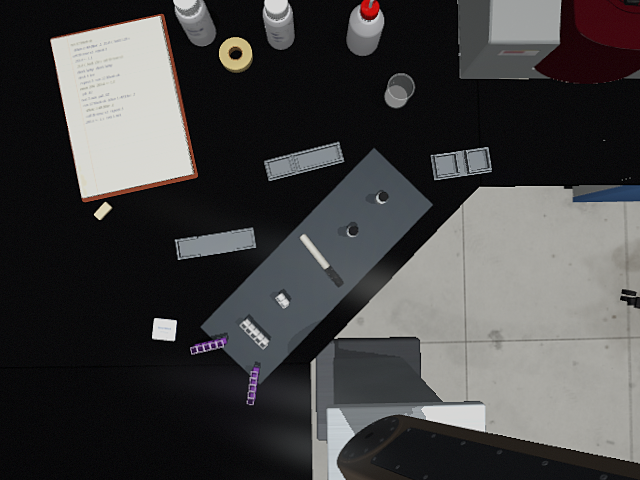

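View pics/scene0.png

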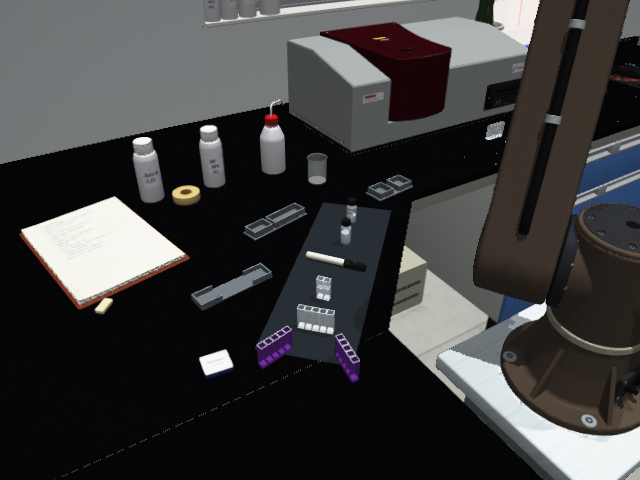

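Top view: vials at (381,198) and (351,230), marker (321,260), two-cell strip (283,299), clear five-cell strip (255,333). There are two purple look-alikes at (208,346) and (253,385). The vial rack is at (461,163), the strip rack (304,161), the pen tray (215,243), the beaker (399,90) and the tissue box (164,329). The clear five-cell strip on the sheet fits `long_strip`; both purple ones stay. I'll confirm in a crop.

```bash
cat > h.py <<'E'
from plant import r
import cv2, numpy as np
def ray(info,uv):
    K=np.array([[info['fx'],0,info['cx']],[0,info['fy'],info['cy']],[0,0,1]])
    p=cv2.undistortPoints(np.float64(uv).reshape(-1,1,2),K,np.array([info['k1'],0,0,0,0.]))[:,0]
    V=np.array(info['view']); R=V[:3,:3]; c=-R.T@V[:3,3]
    return c,np.c_[p[:,0],-p[:,1],-np.ones(len(p))]@R
def plane(info,uv,z):
    c,d=ray(info,uv); return (c+d*((z-c[2])/d[:,2])[:,None])
def rect(info,mask_or_pts,z):
    w=plane(info,mask_or_pts,z)[:,:2]
    (c,s,a)=cv2.minAreaRect((w*1000).astype(np.float32))
    if s[0]>s[1]: a+=90; s=s[::-1]
    # a: angle of the short side from x -> yaw with y long
    return np.round(c,1),np.round(s,1),round((a+90)%180-90,1)
E
python3 - <<'E'
from h import *
t=cv2.imread('pics/top0.png')
a=cv2.resize(t[285:405,180:340],None,fx=5,fy=5,interpolation=cv2.INTER_CUBIC); cv2.imwrite('pics/c1.png',a)
I=r.camera_info('top')
hsv=cv2.cvtColor(t,cv2.COLOR_BGR2HSV); print('cam',ray(I,[[0,0]])[0])
for (x,y) in [(304,161),(461,163),(215,243),(321,250),(330,275),(370,190),(283,299),(255,333),(300,300),(164,329)]: print((x,y),t[y,x],hsv[y,x])
def comps(m,box,amin=15):
    x0,y0,x1,y1=box; mm=np.zeros_like(m); mm[y0:y1,x0:x1]=m[y0:y1,x0:x1]
    c,_=cv2.findContours(mm,cv2.RETR_EXTERNAL,cv2.CHAIN_APPROX_NONE)
    return [q for q in c if cv2.contourArea(q)>amin]
g=cv2.cvtColor(t,cv2.COLOR_BGR2GRAY)
for nm,box,th,z in [('strip_rack',(255,135,355,185),60,.018),('vial_rack',(425,140,500,185),60,.018),('tray',(165,220,265,265),60,.014),('long',(235,315,275,355),150,.045),('short',(270,285,297,312),150,.045),('pen_w',(295,230,345,290),150,.014),]:
    m=(g>th).astype(np.uint8)
    for q in comps(m,box): print(nm,cv2.boundingRect(q),rect(I,q[:,0],z))
m=(g<35).astype(np.uint8)
for nm,box,z in [('va',(370,185,395,210),.056),('vb',(340,218,363,242),.056),('pencap',(320,260,346,292),.014)]:
    for q in comps(m,box,5):
        c=cv2.minEnclosingCircle(q); print(nm,c,np.round(plane(I,[c[0]],z)*1000,1))
E
```

```text
cam [0.45101038 0.18278542 1.08134629]
(304, 161) [147 141 135] [105  21 147]
(461, 163) [145 142 135] [ 99  18 145]
(215, 243) [146 141 134] [103  21 146]
(321, 250) [94 88 80] [103  38  94]
(330, 275) [55 54 52] [100  14  55]
(370, 190) [87 80 73] [105  41  87]
(283, 299) [190 190 189] [ 90   1 190]
(255, 333) [222 223 223] [ 30   1 223]
(300, 300) [93 87 81] [105  33  93]
(164, 329) [215 213 212] [110   4 215]
strip_rack (339, 168, 16, 17) (array([611.2, 111.2]), array([29.7, 31.9]), 88.9)
strip_rack (264, 142, 80, 39) (array([642.5, 195.6]), array([ 42.6, 155. ]), 13.7)
vial_rack (431, 147, 61, 33) (array([ 633.9, -117.3]), array([ 50.8, 118. ]), 7.6)
tray (175, 227, 81, 33) (array([482.7, 372.6]), array([ 41.5, 156.4]), 8.0)
long (240, 319, 29, 30) (array([308.1, 294.2]), array([18.8, 64.7]), -45.9)
short (276, 294, 13, 14) (array([370. , 240.3]), array([16.1, 26. ]), -52.2)
pen_w (300, 235, 29, 34) (array([463.6, 177.5]), array([12.4, 80.2]), -52.8)
va ((383.0, 196.0), 4.472236156463623) [[566.1  44.8  56. ]]
vb ((353.0, 230.0), 4.472236156463623) [[502.2 103.3  56. ]]
```

View pics/c1.png

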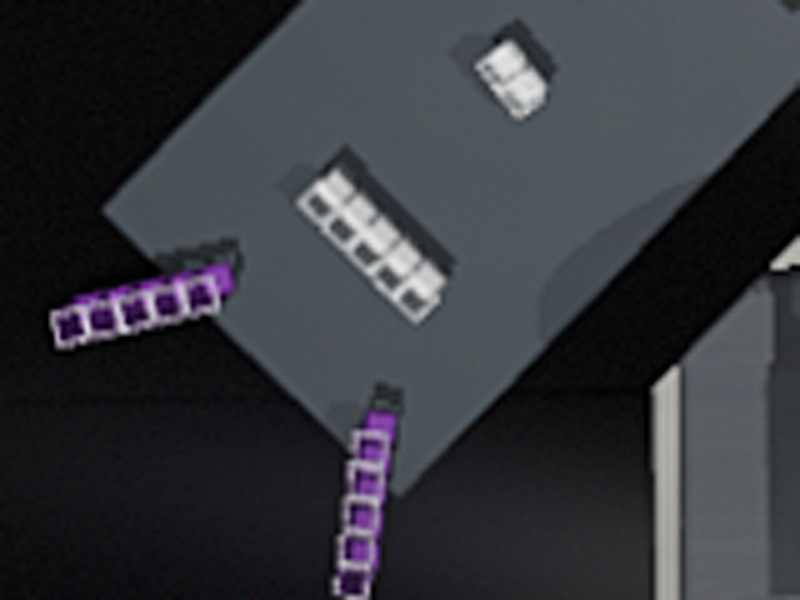

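The crop confirms it: the clear white five-cell strip sits on the sheet at about (253,335), and the purple ones stay. Next I'll overlay my fitted rack, vial and pen positions to check them.

```bash
cat >> h.py <<'E'
def proj(info,P):
    V=np.array(info['view']); q=np.atleast_2d(P)@V[:3,:3].T+V[:3,3]
    x,y=-q[:,0]/q[:,2],q[:,1]/q[:,2]; k=1+info['k1']*(x*x+y*y)
    return np.c_[info['fx']*x*k+info['cx'],info['fy']*y*k+info['cy']]
def box(o,yaw,x0,x1,y0,y1,z):
    a=np.radians(yaw); c,s=np.cos(a),np.sin(a)
    return [[(o[0]+c*x-s*y)/1e3,(o[1]+s*x+c*y)/1e3,z/1e3] for x,y in [(x0,y0),(x1,y0),(x1,y1),(x0,y1)]]
E
python3 - <<'E'
from h import *
t=cv2.imread('pics/top0.png'); I=r.camera_info('top')
def crop(x0,y0,w,h,f,B,C):
    a=cv2.resize(t[y0:y0+h,x0:x0+w],None,fx=f,fy=f,interpolation=cv2.INTER_CUBIC)
    for b,col in B:
        cv2.polylines(a,[np.int32((proj(I,b)-[x0,y0]+.5)*f)],True,col,1)
    for c,rad,z in C:
        p=[[c[0]/1e3+rad/1e3*np.cos(u),c[1]/1e3+rad/1e3*np.sin(u),z/1e3] for u in np.linspace(0,6.28,30)]
        cv2.polylines(a,[np.int32((proj(I,p)-[x0,y0]+.5)*f)],True,(0,255,0),1)
    return a
G=(0,255,0);R=(0,0,255)
v=(633.9,-117.3);s=(642.5,195.6);p=(482.7,372.6)
a=crop(425,140,80,50,5,[(box(v,7.6,-26,26,-59,59,18),G),(box(v,7.6,-19,19,-51,-13,4),R),(box(v,7.6,-19,19,13,51,4),R)],[])
b=crop(258,135,100,50,4,[(box(s,13.7,-21,21,-78,78,18),G),(box(s,13.7,-14,14,-71,13,4),R),(box(s,13.7,-14,14,27,71,4),R)],[])
c=crop(170,218,100,50,4,[(box(p,8,-20,20,-78,78,14),G),(box(p,8,-16,16,-74,74,4),R)],[])
d=crop(295,185,100,110,4,[(box((445.3,163.7),-52.8,-8,8,-63,63,14),G)],[((566.1,44.8),10,56),((502.2,103.3),10,56)])
L=cv2.copyMakeBorder(np.vstack([a[:,:400],b[:,:400],c[:,:400]])[:600],0,0,0,0,cv2.BORDER_CONSTANT)
L=np.vstack([cv2.resize(a,(400,250))[:200],b,c])[:600]; 
d=cv2.copyMakeBorder(d,0,160,0,0,cv2.BORDER_CONSTANT)[:600]
cv2.imwrite('pics/c2.png',np.hstack([L,d]))
E
```

```text
(no output)
```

View pics/c2.png

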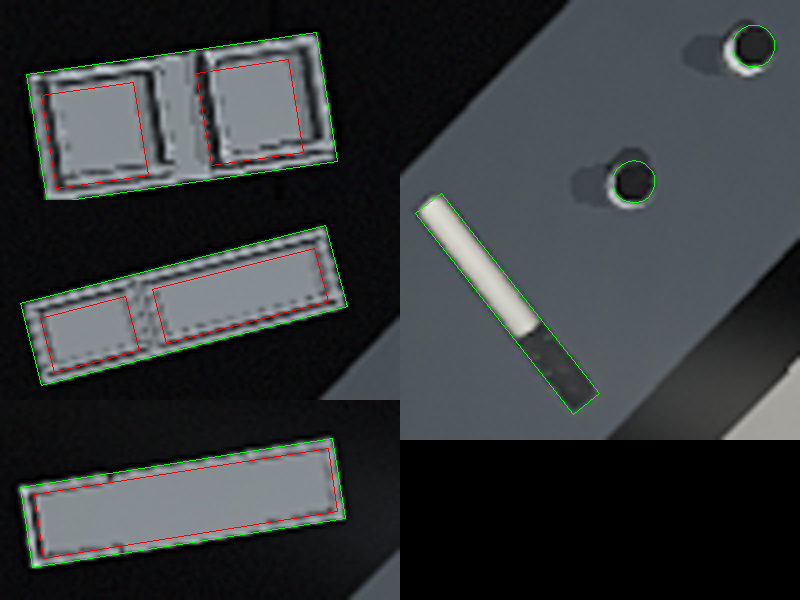

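Fits are good: the vial caps and the pen outline match. The vial rack floor sits about 2–3 mm further right than my outline, so I'll use (633,-119.5). Strip rack and tray are fine. Starting with the far vial.

>>> jog_arm:
  deltas:
    - [[0,2.5,4.4,0,-0.03],[0,2.5,4.4,0,-0.03],[0,2.5,4.4,0,-0.03],[0,2.5,4.4,0,-0.03],[0,2.5,4.4,0,0],[0,2.5,4.4,0,0],[0,2.5,4.4,0,0],[0,2.5,4.4,0,0]]
  force: 15

```text
time_s: 1.1
tcp_pos: [0.3705, -0.2996, 0.2455]
eef_rot: [180.0, 0.0, -172.3]
contact_force: [1.4, 0.0, 0.3]
gripper_width: 0.044
gripper_force: 0.0
```

>>> jog_arm:
  deltas:
    - [[0,2.5,4.4,-1,0],[0,2.5,4.4,-1,0],[0,2.5,4.4,-1,0],[0,2.5,4.4,-2,0],[0,2.5,4.4,-2,0],[0,2.5,4.4,-2,0],[0,2.3,4.3,-2,0],[0,2.1,4.1,-2,0]]

```text
time_s: 2.1
tcp_pos: [0.5646, 0.0484, 0.1147]
eef_rot: [-180.0, -0.0, -172.3]
contact_force: [0.7, -0.4, -0.4]
gripper_width: 0.0437
gripper_force: 0.0
```

```bash
python3 - <<'E'
from h import *
w=r.capture('wrist'); cv2.imwrite('pics/w1.png',w); I=r.camera_info('wrist'); print({k:np.round(v,3).tolist() for k,v in I.items()})
print(proj(I,[[.566,.0448,.056],[.566,.0448,0]])); print(r.get_state()['joints'])
E
```

```text
{'fx': 395.537, 'fy': 395.537, 'cx': 319.383, 'cy': 236.869, 'k1': -0.007, 'view': [[-0.136, 0.991, 0.001, 0.026], [-0.945, -0.129, -0.301, 0.54], [-0.298, -0.041, 0.954, -0.093], [0.0, 0.0, 0.0, 1.0]]}
[[306.31728364 270.12374807]
 [308.92155793 238.06017025]]
[ 2.49347676e+01  1.77133853e+01 -2.27356017e+01 -1.55785444e-02
 -4.96323726e+01 -1.07099134e+02]
```

View pics/w1.png

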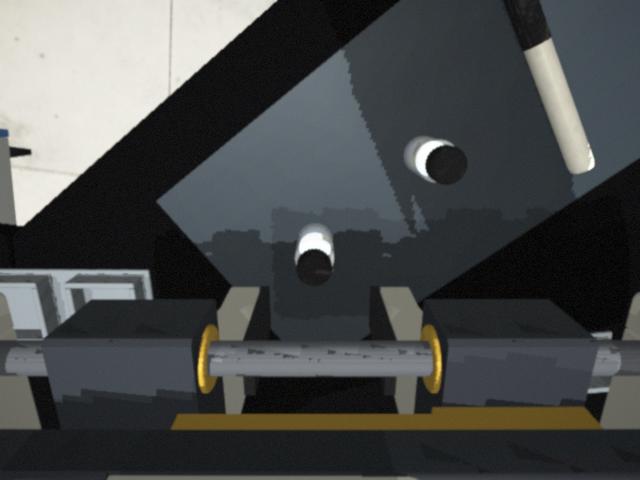

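The wrist view shows the vial cap at (314,266), between the jaws and about 2 mm off the prediction. Descending and gripping.

>>> jog_arm:
  deltas:
    - [[0,0.2,-0.1,-2,0],[0,0,0,-2,0],[0,0,0,-2,0],[0,0,0,-1.6,0],[0,0,0,0,0],[-0.7,0,0,0,0],[-0.7,0,0,0,0],[-0.7,0,0,0,0]]

```text
time_s: 3.15
tcp_pos: [0.5665, 0.046, 0.0403]
eef_rot: [180.0, 0.1, -172.3]
contact_force: [-0.0, -0.1, 2.2]
gripper_width: 0.0227
gripper_force: 15.0
```

>>> jog_arm:
  deltas:
    - [[-0.7,0,0,0,0],[-0.7,0,0,0,0]]

```text
time_s: 3.4
tcp_pos: [0.5666, 0.046, 0.0402]
eef_rot: [180.0, 0.1, -172.3]
contact_force: [-1.0, 0.3, 6.1]
gripper_width: 0.0228
gripper_force: 15.0
```

>>> jog_arm:
  deltas:
    - [[-0.7,0,0,2,0],[-0.7,0,0,4,0],[-0.7,1.4,-3.9,0,0],[-0.7,1.4,-3.9,0,0],[-0.7,1.4,-3.9,0,0],[-0.7,1.4,-4.0,0,0],[-0.7,1.4,-4.0,0,0],[-0.7,0,0,0,0]]

```text
time_s: 4.4
tcp_pos: [0.6362, -0.1538, 0.0987]
eef_rot: [-180.0, -0.1, -172.5]
contact_force: [-0.2, 1.8, 0.5]
gripper_width: 0.0226
gripper_force: 15.0
```

```bash
python3 - <<'E'
from h import *
w=r.capture('wrist'); cv2.imwrite('pics/w2.png',w); I=r.camera_info('wrist')
v=(633,-119.5)
for o in (-32,32):
    for z in (4,): cv2.polylines(w,[np.int32(proj(I,box(v,7.6,-19,19,o-19,o+19,z)))],True,(0,0,255),1)
cv2.polylines(w,[np.int32(proj(I,box(v,7.6,-26,26,-59,59,18)))],True,(0,255,0),1)
cv2.imwrite('pics/w2b.png',w); print(r.get_state()['tcp_pos'])
E
```

```text
[ 0.63569878 -0.15248231  0.09868498]
```

View pics/w2b.png

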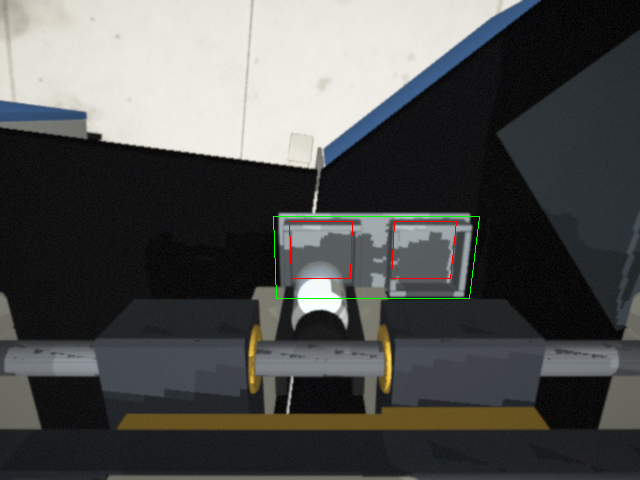

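Rack matches the overlay to about 2 mm and the vial is over the right-hand pocket; lowering.

>>> jog_arm:
  deltas:
    - [[-0.7,0.1,0,-2,0],[-0.7,0,0,-2,0],[-0.7,0,0,-1,0],[-0.7,0,0,-0.3,0],[-0.7,0,0,0,0],[-0.7,0,0,0,0],[-0.1,0,0,0,0],[-0.1,0,0,0,0]]

```text
time_s: 5.45
tcp_pos: [0.6373, -0.1512, 0.0469]
eef_rot: [-180.0, 0.0, -172.3]
contact_force: [0.7, -0.3, 0.4]
gripper_width: 0.0364
gripper_force: 0.0
```

>>> jog_arm:
  deltas:
    - [[-0.1,0,0,0,0],[-0.1,0,0,2,0],[-0.1,0,0,4,0],[0,0,0,3,0]]

```text
time_s: 5.95
tcp_pos: [0.6374, -0.1513, 0.1381]
eef_rot: [-180.0, 0.0, -172.3]
contact_force: [0.8, -0.3, -0.1]
gripper_width: 0.0426
gripper_force: 0.0
```

>>> jog_arm:
  deltas:
    - [[0,-2.2,4.3,0,0],[0,-2.2,4.3,0,0],[0,-2.2,4.3,0,0],[0,-2.2,4.3,0,0],[0,-2.3,4.3,-1,0],[0,-2.3,4.1,-1,0],[0,0,0,0,0]]

```text
time_s: 6.82
tcp_pos: [0.5016, 0.1068, 0.1163]
eef_rot: [180.0, -0.0, -172.1]
contact_force: [0.5, 0.2, 0.2]
gripper_width: 0.0435
gripper_force: 0.0
```

```bash
python3 - <<'E'
from h import *
s=r.get_state()['tcp_pos'];w=r.capture('wrist'); I=r.camera_info('wrist'); print(s)
g=cv2.cvtColor(w,cv2.COLOR_BGR2GRAY)
p=proj(I,[[.503,.105,.056]])[0]; print(p)
x,y=map(int,p); a=(g[y-40:y+40,x-40:x+40]<40).astype(np.uint8)
n,l,st,c=cv2.connectedComponentsWithStats(a)
for i in range(1,n):
    if st[i][4]>100: print(st[i],c[i]+[x-40,y-40],plane(I,[c[i]+[x-40,y-40]],.056))
# vial a
t=r.capture('top'); cv2.imwrite('pics/t2.png',t); 
E
```

```text
[0.50161881 0.10677038 0.11631277]
[317.48610169 269.27773751]
[ 20  18  38  36 965] [315.18445596 264.5761658 ] [[0.50045518 0.10339469 0.056     ]]
```

>>> jog_arm:
  deltas:
    - [[0,0,-0.1,-2,0],[0,0,0,-2,0],[0,0,0,-2,0],[0,0,0,-1.6,0],[0,0,0,0,0],[-0.7,0,0,0,0],[-0.7,0,0,0,0],[-0.7,0,0,0,0]]

```text
time_s: 7.92
tcp_pos: [0.5036, 0.104, 0.0412]
eef_rot: [180.0, 0.1, -172.3]
contact_force: [0.6, -1.0, 2.1]
gripper_width: 0.0227
gripper_force: 15.0
```

>>> jog_arm:
  deltas:
    - [[-0.7,0,0,0,0],[-0.7,0,0,3,0],[-0.7,0,0,4,0]]

```text
time_s: 8.3
tcp_pos: [0.5023, 0.1035, 0.1105]
eef_rot: [-179.9, -0.1, -172.3]
contact_force: [0.4, 0.9, -1.0]
gripper_width: 0.0226
gripper_force: 15.0
```

>>> jog_arm:
  deltas:
    - [[-0.7,2.5,-3.9,0,0],[-0.7,2.5,-3.9,0,0],[-0.7,2.5,-3.8,0,0],[-0.7,2.5,-3.8,0,0],[-0.7,2.5,-3.8,0,0],[-0.7,0,0,0,0],[-0.7,0,0,-3,0]]

```text
time_s: 9.18
tcp_pos: [0.6296, -0.0883, 0.0821]
eef_rot: [-180.0, 0.2, -172.3]
contact_force: [-0.2, -0.0, -1.4]
gripper_width: 0.0227
gripper_force: 15.0
```

>>> jog_arm:
  deltas:
    - [[-0.7,0,0,-2,0],[-0.7,0,0,-1,0],[-0.7,0,0,-0.5,0],[-0.7,0,0,0,0],[-0.7,0,0,0,0]]

```text
time_s: 9.8
tcp_pos: [0.6285, -0.0881, 0.0463]
eef_rot: [-180.0, 0.1, -172.3]
contact_force: [-0.4, 0.4, -0.2]
gripper_width: 0.0224
gripper_force: 15.0
```

>>> jog_arm:
  deltas:
    - [[-0.1,0,0,0,0],[-0.1,0,0,0,0],[-0.1,0,0,0,0],[-0.1,0,0,3,0],[-0.1,0,0,4,0],[-0.2,0,0,4,0]]

```text
time_s: 10.55
tcp_pos: [0.6279, -0.0883, 0.1566]
eef_rot: [-180.0, -0.0, -172.3]
contact_force: [0.6, 0.1, 0.7]
gripper_width: 0.036
gripper_force: 0.0
```

>>> jog_arm:
  deltas:
    - [[-0.2,-3.2,3.9,0,0.06],[-0.2,-3.2,3.9,0,0.06],[-0.2,-3.2,3.9,0,0.06],[-0.2,-3.2,3.9,0,0.06],[-0.2,-3.2,3.9,0,0.06],[-0.2,-3.2,3.8,0,0.06],[-0.2,-3.2,3.8,0,0.06],[-0.2,-3.2,3.8,0,0.07]]

```text
time_s: 11.55
tcp_pos: [0.371, 0.2219, 0.1559]
eef_rot: [180.0, 0.0, -144.1]
contact_force: [1.4, 0.3, -0.2]
gripper_width: 0.0351
gripper_force: 0.0
```

>>> jog_arm:
  deltas:
    - [[-0.2,-3.2,3.8,0,0.07],[-0.2,-3.4,3.8,0,0.07],[-0.2,0,0,0,0],[-0.2,0,0,0,0]]

```text
time_s: 12.05
tcp_pos: [0.3059, 0.2967, 0.1556]
eef_rot: [-180.0, -0.0, -136.1]
contact_force: [0.4, -0.4, -0.6]
gripper_width: 0.0349
gripper_force: 0.0
```

```bash
python3 - <<'E'
from h import *
s=r.get_state();w=r.capture('wrist'); I=r.camera_info('wrist'); print(s['tcp_pos'],s['eef_rot'],s['joints'])
for b in (box((306,296.5),-46,-6.5,6.5,-32,32,45),box((369,241.5),-50,-6.5,6.5,-13,13,45)): cv2.polylines(w,[np.int32(proj(I,b))],True,(0,255,0),1)
cv2.imwrite('pics/w3.png',w); 
t=r.capture('top'); cv2.imwrite('pics/t3.png',t)
E
```

```text
[0.30594211 0.29671843 0.15559859] [-1.79998944e+02 -4.99662172e-03 -1.36142807e+02] [ 7.08674177e+01  1.46900816e+00 -3.65525737e+01 -1.68582459e-03
 -5.19833495e+01 -1.17009186e+02]
```

View pics/w3.png

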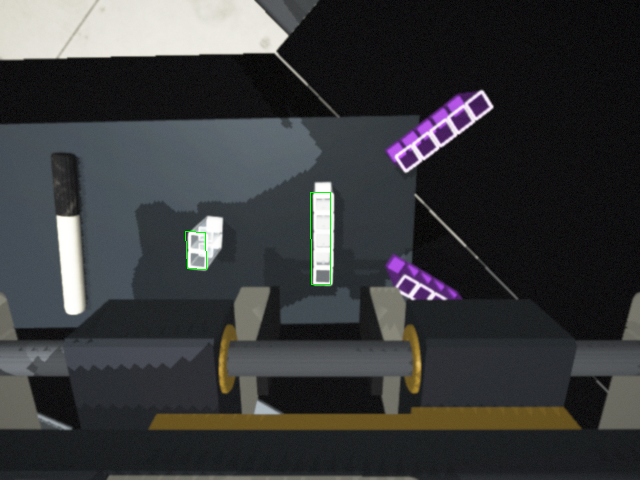

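The overlay falls right on the clear five-cell strip at (322,239), and the purple ones at (440,130) and (420,280) are clear of the pads. The short strip at (197,250) fits too. Narrowing the jaws and picking.

>>> jog_arm:
  deltas:
    - [[-0.4,0,0,-3,0],[-0.4,0,0,-2,0],[-0.4,0,0,-3,0],[-0.4,0,0,-2,0],[-0.4,0,0,-1.7,0],[-0.4,0,0,0,0],[-1,0,0,0,0],[-1,0,0,0,0]]

```text
time_s: 13.15
tcp_pos: [0.3065, 0.2971, 0.0393]
eef_rot: [180.0, 0.1, -136.2]
contact_force: [-0.7, 0.1, -0.5]
gripper_width: 0.0127
gripper_force: 15.0
```

>>> jog_arm:
  deltas:
    - [[-1,0,0,0,0],[-1,0,0,0,0],[-1,0,0,3,0],[-1,0,0,4,0]]

```text
time_s: 13.65
tcp_pos: [0.3057, 0.2961, 0.1088]
eef_rot: [-179.9, -0.1, -136.2]
contact_force: [-0.2, 0.1, -0.6]
gripper_width: 0.0128
gripper_force: 15.0
```

>>> jog_arm:
  deltas:
    - [[-1,4.3,-1.6,0,0.13],[-1,4.3,-1.6,0,0.13],[-1,4.3,-1.6,0,0.13],[-1,4.3,-1.6,0,0.13],[-1,4.3,-1.6,0,0.13],[-1,4.3,-1.6,0,0.13],[-1,4.3,-1.6,0,0.13],[-1,4.2,-1.7,0,0.135]]

```text
time_s: 14.65
tcp_pos: [0.6503, 0.1672, 0.1084]
eef_rot: [180.0, 0.0, -76.0]
contact_force: [-0.2, 0.8, -0.0]
gripper_width: 0.0126
gripper_force: 15.0
```

>>> jog_arm:
  deltas:
    - [[-1,0,0,0,0],[-1,0,0,0,0]]

```text
time_s: 14.9
tcp_pos: [0.6486, 0.1675, 0.108]
eef_rot: [179.9, -0.0, -76.4]
contact_force: [-0.1, -0.3, 0.2]
gripper_width: 0.0128
gripper_force: 15.0
```

```bash
python3 - <<'E'
from h import *
s=r.get_state();w=r.capture('wrist'); I=r.camera_info('wrist'); print(s['tcp_pos'],s['eef_rot'])
v=(642.5,195)
for b in (box(v,13.7,-21,21,-78,78,18),): cv2.polylines(w,[np.int32(proj(I,b))],True,(0,255,0),1)
for b in (box(v,13.7,-14,14,-71,13,4),box(v,13.7,-14,14,27,71,4)): cv2.polylines(w,[np.int32(proj(I,b))],True,(0,0,255),1)
cv2.imwrite('pics/w4.png',w)
E
```

```text
[0.64855734 0.16751915 0.10796428] [ 1.79929275e+02 -2.16157918e-03 -7.63938845e+01]
```

View pics/w4.png

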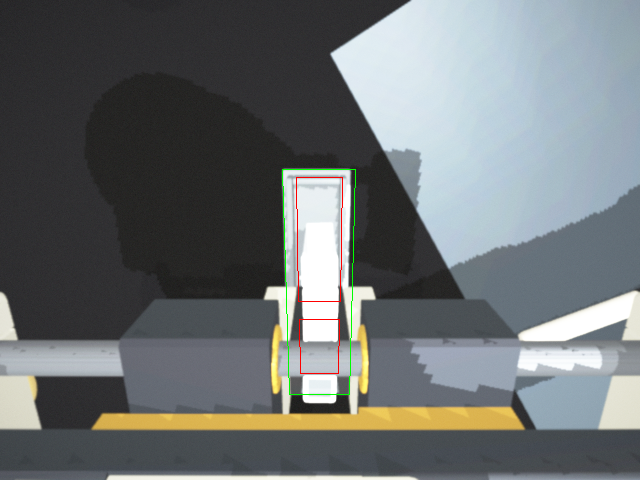

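The rack's edges match the overlay (centred to about 2 px), the strip hangs parallel inside the bay. Lowering.

>>> jog_arm:
  deltas:
    - [[-1,0,0,-2,0],[-1,0,0,-2,0],[-1,0,0,-1.5,0],[-1,0,0,-0.8,0],[-1,0,0,-0.1,0],[-1,0,0,0,0],[-0.4,0,0,0,0],[-0.4,0,0,0,0]]

```text
time_s: 15.95
tcp_pos: [0.6494, 0.1679, 0.0451]
eef_rot: [-180.0, 0.0, -76.3]
contact_force: [-0.1, -0.4, -0.7]
gripper_width: 0.0246
gripper_force: 0.0
```

>>> jog_arm:
  deltas:
    - [[-0.4,0,0,0,0],[-0.4,0,0,3,0],[-0.4,0,0,4,0],[-0.4,0,0,4,0]]

```text
time_s: 16.45
tcp_pos: [0.649, 0.1677, 0.1557]
eef_rot: [180.0, -0.0, -76.3]
contact_force: [0.3, 1.0, -0.5]
gripper_width: 0.0261
gripper_force: 0.0
```

>>> jog_arm:
  deltas:
    - [[-0.3,-4,1,0,-0.15],[-0.3,-4,1,0,-0.16],[-0.3,-4,1,0,-0.16],[-0.3,-4,1.1,0,-0.16],[-0.3,-4,1.1,0,-0.16],[-0.3,-4,1.1,0,-0.16],[-0.3,-4,1.1,0,-0.16],[-0.3,0,0,0,0]]

```text
time_s: 17.45
tcp_pos: [0.3673, 0.2421, 0.1551]
eef_rot: [180.0, 0.1, -139.9]
contact_force: [0.3, 0.5, 0.3]
gripper_width: 0.0307
gripper_force: 0.0
```

```bash
python3 - <<'E'
from h import *
s=r.get_state();w=r.capture('wrist'); I=r.camera_info('wrist'); print(s['tcp_pos'],s['eef_rot'])
cv2.imwrite('pics/w5r.png',w)
for b,c in ((box((369,241.5),-50,-6.5,6.5,-13,13,45),(0,255,0)),(box((369,241.5),-50,-6.5,6.5,-13,13,0),(0,0,255)),(box((445.3,163.7),-52.8,-8,8,-63,63,14),(0,255,0))): cv2.polylines(w,[np.int32(proj(I,b))],True,c,1)
cv2.imwrite('pics/w5.png',cv2.resize(w[120:320,120:440],None,fx=2.5,fy=2.5,interpolation=cv2.INTER_CUBIC)[:600])
E
```

```text
[0.36730962 0.24213176 0.15512067] [ 1.79959639e+02  6.15822486e-02 -1.39874804e+02]
```

View pics/w5.png

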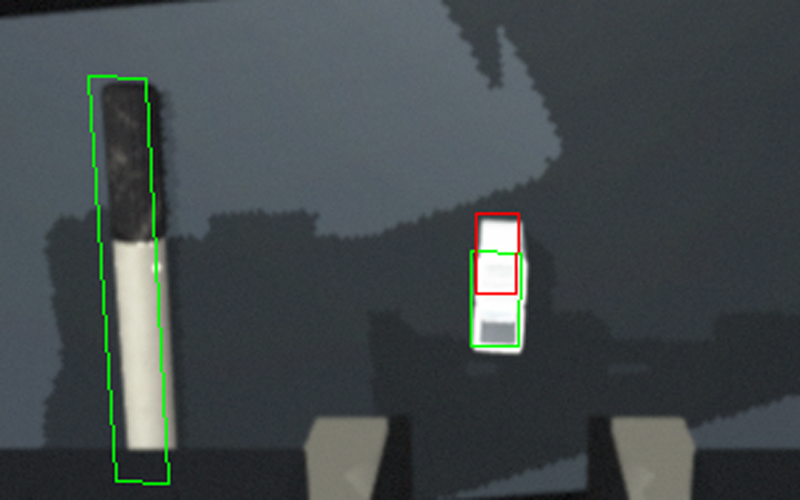

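Short strip at crop (498,300) sits on the overlay within about 1 mm, between the fingers. The pen is about 2 mm off its overlay, so I'll re-measure it later. Picking the short strip.

>>> jog_arm:
  deltas:
    - [[-0.3,0.1,0,-3,0],[-0.3,0,0,-2,0],[-0.3,0,0,-3,0],[-0.3,0,0,-2,0],[-0.3,0,0,-1.7,0],[-0.3,0,0,0,0],[-1,0,0,0,0],[-1,0,0,0,0]]

```text
time_s: 18.5
tcp_pos: [0.3706, 0.2422, 0.0383]
eef_rot: [180.0, 0.1, -139.9]
contact_force: [-0.8, 0.2, -0.1]
gripper_width: 0.0162
gripper_force: 0.0
```

>>> jog_arm:
  deltas:
    - [[-1,0,0,0,0],[-1,0,0,0,0],[-1,0,0,3,0],[-1,0,0,4,0]]

```text
time_s: 19.0
tcp_pos: [0.3695, 0.2411, 0.1077]
eef_rot: [-180.0, -0.1, -139.9]
contact_force: [1.0, 0.1, -0.1]
gripper_width: 0.012
gripper_force: 15.0
```

>>> jog_arm:
  deltas:
    - [[-1,3.7,0,0,0.15],[-1,3.7,0,0,0.16],[-1,3.7,0,0,0.16],[-1,3.7,0,0,0.16],[-1,3.7,0,0,0.16],[-1,3.8,0.1,0,0.16],[-1,3.8,0.1,0,0.16],[-1,0,0,0,0]]

```text
time_s: 20.0
tcp_pos: [0.6329, 0.2435, 0.1065]
eef_rot: [180.0, -0.0, -76.3]
contact_force: [-1.0, 0.1, -0.2]
gripper_width: 0.0126
gripper_force: 15.0
```

```bash
python3 - <<'E'
from h import *
s=r.get_state();w=r.capture('wrist'); I=r.camera_info('wrist'); print(s['tcp_pos'],s['eef_rot'])
v=(642.5,195)
cv2.polylines(w,[np.int32(proj(I,box(v,13.7,-14,14,27,71,18)))],True,(0,0,255),1)
cv2.imwrite('pics/w6.png',w)
E
```

```text
[0.63287783 0.24348239 0.10654032] [ 1.79978453e+02 -2.11525283e-02 -7.62978673e+01]
```

View pics/w6.png

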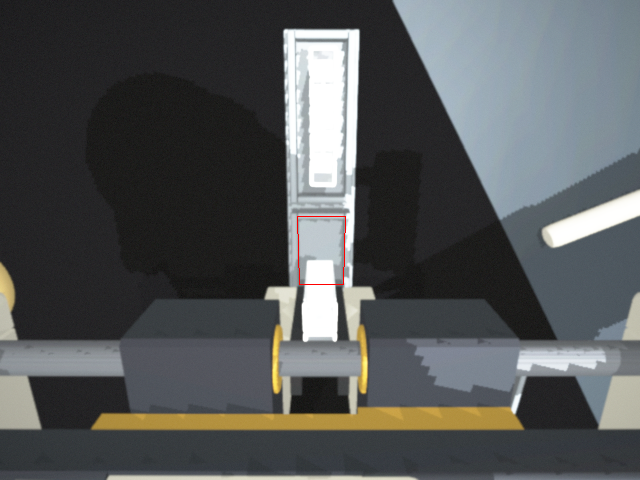

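The long strip stands aligned in its bay at (323,120), and the short bay's overlay at (320,250) matches. Lowering the short strip.

>>> jog_arm:
  deltas:
    - [[-1,-0.1,0,-2,0],[-1,0,0,-2,0],[-1,0,0,-1.5,0],[-1,0,0,-0.8,0],[-1,0,0,0,0],[-1,0,0,0,0],[-0.4,0,0,0,0],[-0.4,0,0,0,0]]

```text
time_s: 21.05
tcp_pos: [0.6303, 0.2439, 0.045]
eef_rot: [-180.0, 0.0, -76.3]
contact_force: [0.0, 0.1, 0.1]
gripper_width: 0.0244
gripper_force: 0.0
```

>>> jog_arm:
  deltas:
    - [[-0.4,0,0,0,0],[-0.4,0,0,3,0],[-0.4,0,0,4,0],[-0.4,0,0,4,0]]

```text
time_s: 21.55
tcp_pos: [0.63, 0.2437, 0.1557]
eef_rot: [180.0, -0.0, -76.3]
contact_force: [-0.4, 0.2, -0.8]
gripper_width: 0.0262
gripper_force: 0.0
```

```bash
python3 - <<'E'
from h import *
def pen(w,I,f):
    g=cv2.cvtColor(w,cv2.COLOR_BGR2GRAY); c0=np.int32(proj(I,[[.464,.178,.014]])[0]); m=(g>150).astype(np.uint8)
    n,l,st,c=cv2.connectedComponentsWithStats(m); i=l[c0[1]-3:c0[1]+4,c0[0]-3:c0[0]+4].max(); yx=np.argwhere(l==i)[:,::-1]; print(f,c0,st[i],rect(I,yx,.012))
pen(cv2.imread('pics/t3.png'),r.camera_info('top'),'top')
s=r.capture('scene'); pen(s,r.camera_info('scene'),'scene')
E
```

```text
top [313 251] [300 235  29  34 256] (array([463.6, 177.5]), array([12.4, 80.3]), -52.8)
scene [325 255] [307 252  37  10 118] (array([463. , 179.8]), array([11. , 78.8]), -52.8)
```

>>> jog_arm:
  deltas:
    - [[0,-2.6,-1.1,0,-0.16],[0,-2.6,-1.1,0,-0.16],[0,-2.6,-1.1,0,-0.16],[0,-2.6,-1.1,0,-0.17],[0,-2.7,-1.1,0,-0.17],[0,-2.7,-1.2,0,-0.17],[0,-2.7,-1.2,0,-0.17],[0,0,0,0,0]]

```text
time_s: 22.6
tcp_pos: [0.4437, 0.164, 0.1549]
eef_rot: [180.0, 0.0, -142.8]
contact_force: [1.0, -0.2, 0.4]
gripper_width: 0.0439
gripper_force: 0.0
```

```bash
python3 - <<'E'
from h import *
s=r.get_state();w=r.capture('wrist'); I=r.camera_info('wrist'); print(s['tcp_pos'],s['eef_rot'])
cv2.polylines(w,[np.int32(proj(I,box((445,164.5),-52.8,-8,8,-63,63,12)))],True,(0,255,0),1)
cv2.imwrite('pics/w7.png',w)
E
```

```text
[0.44367248 0.1639837  0.15491112] [ 1.79976539e+02  2.99611423e-02 -1.42837680e+02]
```

View pics/w7.png

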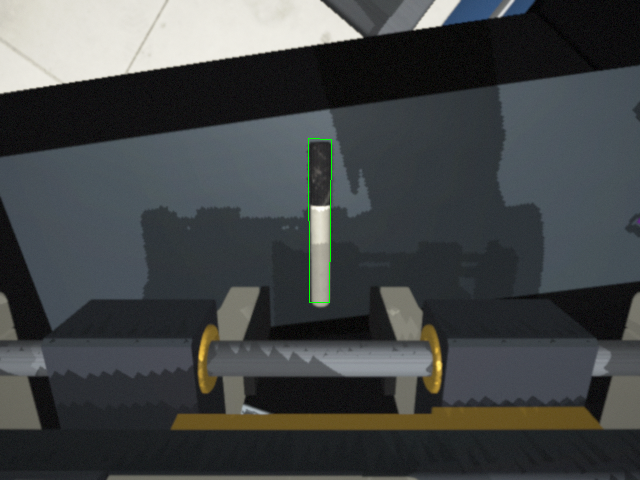

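The pen outline fits within about 1 mm and lies centred between the jaws at (320,222). Picking.

>>> jog_arm:
  deltas:
    - [[0,0,0,-4,0],[0,0,0,-4,0],[0,0,0,-3,0],[0,0,0,-1.5,0],[0,0,0,-0.8,0],[0,0,0,0,0],[-1,0,0,0,0],[-1,0,0,0,0]]

```text
time_s: 23.65
tcp_pos: [0.4455, 0.1652, 0.0223]
eef_rot: [180.0, 0.1, -142.8]
contact_force: [1.0, 0.4, 0.5]
gripper_width: 0.0294
gripper_force: 0.0
```

>>> jog_arm:
  deltas:
    - [[-1,0,0,0,0],[-1,0,0,0,0],[-1,0,0,0,0],[-1,0,0,3,0],[-1,0,0,4,0]]

```text
time_s: 24.28
tcp_pos: [0.4444, 0.1642, 0.0915]
eef_rot: [-180.0, -0.2, -142.8]
contact_force: [0.3, 1.3, 0.5]
gripper_width: 0.0155
gripper_force: 15.0
```

>>> jog_arm:
  deltas:
    - [[-1,0.5,3,0,0.15],[-1,0.5,3,0,0.15],[-1,0.5,3,0,0.15],[-1,0.5,3,0,0.15],[-1,0.5,3,0,0.15],[-1,0.6,3,0,0.15],[-1,0.6,2.8,0,0.16],[-1,0,0,0,0]]

```text
time_s: 25.28
tcp_pos: [0.4823, 0.3744, 0.091]
eef_rot: [-180.0, -0.0, -81.9]
contact_force: [-0.9, 0.2, -0.3]
gripper_width: 0.0151
gripper_force: 15.0
```

```bash
python3 - <<'E'
from h import *
s=r.get_state();w=r.capture('wrist'); I=r.camera_info('wrist'); print(s['tcp_pos'],s['eef_rot'])
cv2.polylines(w,[np.int32(proj(I,box((482.7,372.6),8,-20,20,-78,78,14)))],True,(0,255,0),1)
cv2.polylines(w,[np.int32(proj(I,box((482.7,372.6),8,-16,16,-74,74,4)))],True,(0,0,255),1)
cv2.imwrite('pics/w8.png',w)
E
```

```text
[0.48229015 0.37440303 0.09099146] [-1.79998450e+02 -6.66632736e-03 -8.18911995e+01]
```

View pics/w8.png

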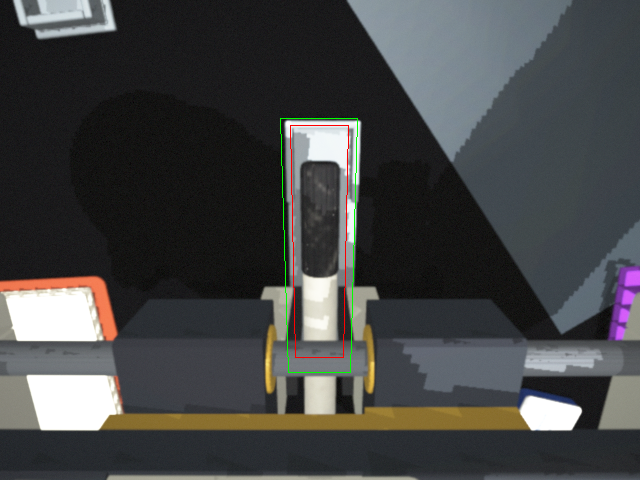

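Tray overlay matches to about 1.5 mm and the pen is lengthwise inside it. Lowering.

>>> jog_arm:
  deltas:
    - [[-1,-0.1,-0.1,-2,0],[-1,0,0,-2,0],[-1,0,0,-1.4,0],[-1,0,0,-0.8,0],[-1,0,0,-0.2,0],[-1,0,0,0,0],[-0.4,0,0,0,0],[-0.4,0,0,0,0]]

```text
time_s: 26.32
tcp_pos: [0.4813, 0.3721, 0.028]
eef_rot: [-180.0, 0.0, -82.0]
contact_force: [-0.0, 0.7, 0.2]
gripper_width: 0.0252
gripper_force: 0.0
```

>>> jog_arm:
  deltas:
    - [[-0.4,0,0,0,0],[-0.4,0,0,3,0],[-0.4,0,0,5,0],[-0.4,-3,-4,5,0],[-0.4,-1,-5,0,0],[-0.4,0,-5,0,0],[-0.4,0,-5,0,0],[-0.4,0,-5,0,0]]

```text
time_s: 27.32
tcp_pos: [0.4444, 0.135, 0.1522]
eef_rot: [-180.0, 0.0, -82.0]
contact_force: [1.0, 0.6, 0.8]
gripper_width: 0.0264
gripper_force: 0.0
```

>>> jog_arm:
  deltas:
    - [[-0.4,0,-5,0,0],[-0.4,0,-5,0,0],[-0.4,0,-5,0,0],[-0.4,0,-5,0,0],[-0.4,0,-5,0,0],[-0.4,0,-5,0,0],[-0.4,0,0,0,0]]

```text
time_s: 28.2
tcp_pos: [0.444, -0.1662, 0.1517]
eef_rot: [180.0, -0.0, -82.3]
contact_force: [-0.2, -0.2, -0.0]
gripper_width: 0.0263
gripper_force: 0.0
```

```bash
python3 - <<'E'
from h import *
t=r.capture('top'); s=r.capture('scene')
f=lambda a,x,y,w,h,k:cv2.resize(a[y:y+h,x:x+w],None,fx=k,fy=k,interpolation=cv2.INTER_CUBIC)
cv2.imwrite('pics/top9.png',t)
cv2.imwrite('pics/f.png',np.vstack([np.hstack([f(t,258,130,100,60,4),f(t,420,135,100,60,4)]),np.hstack([f(t,165,215,100,60,4),f(s,340,155,100,60,4)])]))
a=cv2.imread('pics/top0.png'); d=(cv2.absdiff(a,t).max(2)>60).astype(np.uint8); print([cv2.boundingRect(c) for c in cv2.findContours(d,0,1)[0] if cv2.contourArea(c)>8])
E
```

```text
[(395, 469, 52, 11), (492, 447, 94, 33), (366, 442, 10, 11), (387, 427, 14, 7), (240, 319, 29, 30), (275, 293, 14, 16), (391, 234, 9, 12), (300, 234, 30, 35), (185, 234, 64, 17), (347, 229, 9, 8), (376, 195, 10, 9), (328, 194, 312, 286), (275, 163, 12, 7), (441, 159, 15, 12), (471, 153, 16, 12)]
```

View pics/f.png

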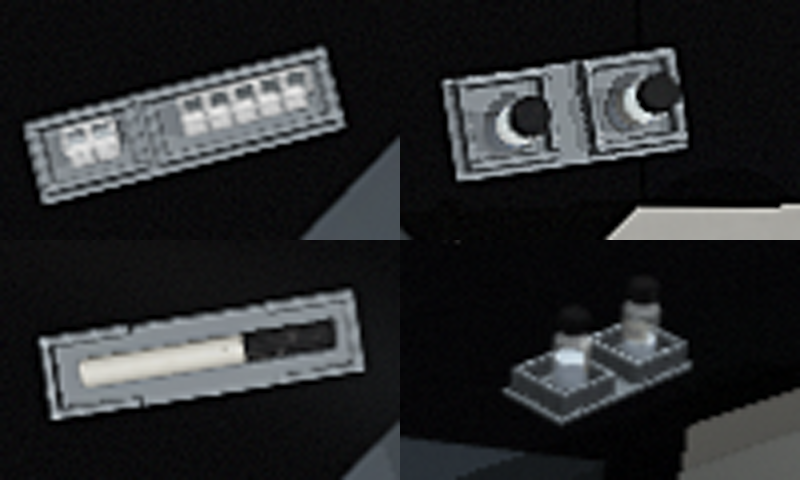

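All five items are in place: strips upright and aligned at the top left of the picture, one vial in each pocket at top and bottom right, pen lengthwise in its tray. The before/after difference shows no change at the beaker, the tissue box or the purple strips.

```bash
python3 -c "
from plant import r
print(r.close_job())"
```

```text
the job is handed in; nothing more can be done
None
```

The job is handed in at about 28 s on the robot's clock: the vials, both strips and the marker are each in their own place, and the last overhead picture shows the beaker, tissue box and purple strips unmoved.

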